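# Wedge the battery pack tight in its service cradle

### The job

Set the black battery pack upright into the bay of the cradle, between the low side guides and against the rubber pad, and let go of it. Then lift the green wedge straight up out of its rack pocket and drive it point-down into the gap left between the battery and the anvil block, pushing it down firmly until it jams and squeezes the battery into the rubber pad, so that everything stays locked when you let go. Leave the blue and grey wedges in the rack and do not disturb the other things.

Things in the scene. Friction and masses are not known exactly. Their poses are not given: they have to be found in the camera images.
- cradle: Fixed cradle, 161 x 92 mm: aluminium bed with two blue blocks. Origin on the work surface; x runs along it, from stop block to anvil block; z up. Stop block: x = -85 to -65 mm, top z = 52, carries the rubber pad. Anvil block: x = +44.5 to +76 mm, top z = 62; both 80 mm wide. Dark side guides: x = -55 to +25 mm, inner faces y = +-35, outer +-44, tops z = 16 mm.
- bay_seat (a point): Point on the bed (6 mm above the work surface) in the middle of the bay: where the centre of the battery's underside stands when the battery just touches the relaxed pad, its 90 mm length along the cradle's x. Axes as the cradle. A gap about 12 mm wide is then left before the anvil (13 mm at the battery's upper edge).
- anvil_edge (a point): Middle of the upper edge of the anvil's plain upright face that looks at the battery (62 mm above the work surface). Axes as the cradle; the gap lies on its -x side. Under the gap the bed is open down to the work surface, over y = +-28 mm.
- pad (a joint): Rubber pad on the stop block, a spring slide along the cradle's -x: 0 = relaxed, its face at cradle x = -57 mm; 0.0025 m = pressed fully in. Spring 2500 N/m (2.5 N per mm). Face 50 mm wide, z = 9 to 45 mm. About 20 N down on the wedge presses it 1 to 2 mm in, and it stays so because the wedge holds itself by friction.
- spare_battery: Black drill battery pack, 64 (x) x 90 (y) x 56 mm high, 0.27 to 0.5 kg, standing upright. Origin: centre of its underside. Sides nearly upright (61 and 87 mm at z = 40 mm), rounded over at z = 46 mm; terminal rail on top 40 x 65 x 10 mm. Take it across its 64 mm width (its x axis). Either end may face the pad.
- green_wedge: Green plastic wedge, 0.12 kg, 114 mm high, 44 mm wide (y), point down. Origin: middle of the lower edge of its flat back (plane x = 0); z up. The slope faces +x: 6 mm thick at z = 0, 24 mm at z = 72 (1 in 4). Collar z = 71 to 77, x = -5 to +21. Grip z = 77 to 114, x = -6 to +14, y = +-18 mm. Flat back on the anvil it goes straight down and first binds with its point about 18 mm up.
- wedge_rack: Fixed grey rack, 164 (x) x 78 (y) x 56 mm high, three pockets in a row along its x axis, centres at x = -50, 0, +50 mm, each 22 x 50 mm (floor z = 8, rims z = 56 mm). Origin on the work surface under its middle. One wedge stands in each, flat back toward the rack's +x; which colour stands where varies.
- blue_wedge: Blue wedge in the rack, same shape and frame as the green one; leave it.
- grey_wedge: Grey wedge in the rack, same shape and frame as the green one; leave it.
- tape_measure: Bystander: yellow tape measure, 37 x 76 x 64 mm high, origin at the centre of its underside.
- ferrule_tin: Bystander: round white tin, 64 mm across, 30 mm high, origin at the centre of its underside.
- side_cutter: Bystander: red-handled side cutter lying flat, 72 x 160 x 19 mm, its length along its y axis, origin at the centre of its underside.

How it is judged (in metres and radians):
On the way, in this order (a step that is already met when the one before it is completed fails the run):
1. the battery stands in the cradle's bay, let go and at rest, the green wedge still in the rack (y of spare_battery in the frame of cradle between -0.006 and 0.006 m and z of spare_battery in the frame of cradle between 0.002 and 0.01 m and angle between spare_battery's own z axis and vertical below 0.08 rad and angle between the y axis of spare_battery and the x axis of cradle, either way round below 0.1 rad and x of spare_battery in the frame of cradle between -0.017 and 0 m and linear speed of spare_battery below 0.02 m/s and angular speed of spare_battery below 0.3 rad/s and contact force between the fingers and spare_battery below 0.2 N and z of green_wedge in the frame of wedge_rack below 0.02 m), for 0.2 s.
2. the green wedge is lifted clear of the rack, straight up above it and upright (x of green_wedge in the frame of wedge_rack between -0.075 and 0.09 m and y of green_wedge in the frame of wedge_rack between -0.03 and 0.03 m and z of green_wedge in the frame of wedge_rack above 0.057 m and angle between green_wedge's own z axis and vertical below 0.25 rad).
At the end, for the whole second after the job is handed in: Battery flat in the bay (6 mm of centre line, 0.1 rad), squeezed 0.8 mm or more into the pad; green wedge upright (0.15 rad), point-down between battery and anvil, bearing on the battery with over 1.5 N, point under 22 mm up, within 20 mm of the middle; all released and at rest (value of joint pad above 0.0008 m and contact force between green_wedge and spare_battery above 1.5 N and y of spare_battery in the frame of cradle between -0.006 and 0.006 m and z of spare_battery in the frame of cradle between 0.002 and 0.01 m and angle between spare_battery's own z axis and vertical below 0.08 rad and angle between the y axis of spare_battery and the x axis of cradle, either way round below 0.1 rad and x of spare_battery in the frame of cradle between -0.018 and -0.01 m and x of green_wedge in the frame of cradle between 0.022 and 0.056 m and y of green_wedge in the frame of cradle between -0.02 and 0.02 m and z of green_wedge in the frame of cradle between -0.002 and 0.022 m and angle between green_wedge's own z axis and vertical below 0.15 rad and linear speed of each of spare_battery, green_wedge below 0.02 m/s and angular speed of each of spare_battery, green_wedge below 0.3 rad/s); the robot touches nothing.
It fails at once if the blue or grey wedge was moved by more than 15 mm (distance of any of blue_wedge, grey_wedge from where it was at the start of the episode above 0.015 m).
It fails at once if the tape measure, the tin or the side cutter was moved by more than 20 mm (distance of any of tape_measure, ferrule_tin, side_cutter from where it was at the start of the episode above 0.02 m).
It fails at once if the green wedge was wrenched over sideways in the rack (x of green_wedge in the frame of wedge_rack between -0.075 and 0.09 m and y of green_wedge in the frame of wedge_rack between -0.03 and 0.03 m and z of green_wedge in the frame of wedge_rack below 0.05 m and angle between green_wedge's own z axis and vertical above 0.25 rad).
It fails at once if the battery was tipped over (angle between spare_battery's own z axis and vertical above 0.6 rad).
It also fails if it takes over 51 s, if anything falls off the work surface, if the arm or the gripper's body presses on something with over 40 N, if the wrist force passes 120 N, or if a joint passes its speed limit or range.

### The arm

A 7-joint arm with a two-finger parallel gripper is mounted at the origin on a cart in front of the work surface, level with it; the furniture and walls round the work are solid. World frame = base frame: x ahead of the robot, y to its left, z up, the work surface at z = 0. Lengths are in mm, angles in rad, forces in N, time in s.
With the tool pointing down it reaches from about 400 to 875 mm from the base axis. Payload 6.5 kg.
Tool frame: the origin (TCP) lies between the finger pads; the fingertips stand 22 mm ahead of it and the grasp point (between the pads) lies 3 mm ahead of it; z points along the fingers, y is the line along which they close (so a half turn about z gives the same grasp; the last joint's range is limited). The gripper opens to 88 mm and grips with 3 to 60 N. Pads are 18 mm wide; open, the fingers measure 123 mm over their backs; the gripper's body (75 mm by 187 mm) begins 45 mm behind the grasp point.
Start: joints at [-1.189, 0.536, -0.004, 1.538, 0.003, 1.067, -0.071], TCP at [281.433, 585.906, 260.716] pointing down, gripper open.
Joint ranges: [-2.7, 2.7], [-0.37, 2.16], [-1.27, 1.26], [0.24, 2.4], [-1.31, 4.45], [0.19, 1.91], [-2.76, 2.76]. Speed limits (rad/s): [2.39, 2.39, 3.14, 3.14, 3.14, 3.14, 3.14].

### API

Orientations are given as a rotation vector (axis times angle).
In Python, from bench import state, cams, job gives the robot as it stands.
- The arm moves only by the tool apply_moves, never from a script. Its argument "commands" is a list of rows, each a list of 3 entries, a list of its own where there are three numbers: the closure, from 0 (fully open) to 1 (shut), then the shift along the tool's x, y, z in mm, then the turn, a rotation vector about the tool's x, y, z in degrees. In form: [[fingers, [tx, ty, tz], [rx, ry, rz]], ...]. A call has 1 to 20 rows; each row shifts and turns the commanded pose from where the row before left it, along the tool's axes as they then stand; what a row does not reach is not made up. A row lasts 1/10 s, in which the tool goes at most 50 mm and 8.59 degrees, less where a joint would pass 70% of its speed; a pose out of reach is approached as far as the arm can. A call is refused whole if a number of a shift passes 50 or a number of a turn 8.59, either way. A call with a gripper value outside its range is refused whole. The fingers move at their own pace and stop on an object; the grip force is fixed at half the most. Time passes only in rows, so rows that do not move let the fingers close. It gives the time, the measured TCP pose, the force, the opening and the grip force at its end, in the units of the state.
- state(): the state, without advancing time (a new reading comes with each control period).
- cams.get_image(name): name is "scene" or "side" or "wrist"; returns a dict with "frame" (420x560x3 uint8, red, green, blue), "range_z" (420x560 float32, mm along the optical axis (not along the pixel's ray), 0 where there is no reading), "intrinsics" (3x3 intrinsics, pixels), "dist" ([k1, k2, p1, p2, k3] as OpenCV has them; the pictures are not rectified), "rvec" (rotation vector, rad) and "tvec" (3), from world to camera coordinates, as OpenCV has them; the wrist camera has in their place "mount" (4x4, takes a point from camera to tool coordinates, whose origin is the TCP and whose axes are the flange's). Camera axes: x right, y down, z forward; pixel columns grow to the right and rows downward; lengths in mm; the calibration is good to about 2 mm. A picture is of the moment at which its call begins: read the wrist's pose just before it.
- job.sign_off(): hands the job in; it is judged then, once.
The state is a dict: "time": time; "qpos": joint angles; "dq": joint speeds; "effort": joint torques, N m; "position": TCP position; "orientation": TCP orientation; "force": force on the tool from outside, world axes, zero at the start; "wrist_torque": the same for the moment, N m; "opening": finger opening in mm; "finger_force": force on a finger pad.
Only numpy, scipy, OpenCV 4.12 (cv2) and the standard library are available. Lean on these libraries where they do the work, as an engineer would, in place of code of your own. Each camera call takes 0.05 s, during which the arm holds its last target. There are 200 camera calls.

## Working session

There is one attempt and no reset: what is moved stays moved. The work goes in short steps, Python scripts to look and compute and a tool call to move; the robot and the scene stay as the last step left them, time stands still between calls to the robot, and variables do not carry over. Pictures are saved under pics/ and viewed, at most 10 in all, crops included, and the job is handed in when it is done.

Besides the shell and the picture viewer there is one more tool, called after "Request:" by a JSON object that holds its "op" and its "data", one argument or row to a line. apply_moves: Moves the arm, as the interface text tells. Its arguments: {"type":"object","properties":{"commands":{"type":"array","items":{"type":"array"}}},"required":["commands"]}

```bash
mkdir -p pics; ls; cat > h.py <<'E'
import numpy as np, cv2
from scipy.spatial.transform import Rotation as R
from bench import state, cams, job
def grab(n):
    s=state(); d=cams.get_image(n)
    if 'mount' in d:
        T=np.eye(4);T[:3,:3]=R.from_rotvec(s['orientation']).as_matrix();T[:3,3]=s['position'];M=T@np.array(d['mount'])
    else:
        A=np.eye(4);A[:3,:3]=cv2.Rodrigues(np.array(d['rvec'],float))[0];A[:3,3]=np.ravel(d['tvec']);M=np.linalg.inv(A)
    d['M']=M; return d
def cloud(d):
    h,w=d['range_z'].shape; u,v=np.meshgrid(np.arange(w),np.arange(h))
    p=cv2.undistortPoints(np.stack([u,v],-1).reshape(-1,1,2).astype(float),np.array(d['intrinsics']),np.array(d['dist'],float)).reshape(h,w,2)
    z=d['range_z'][...,None].astype(float); P=np.concatenate([p*z,z],-1)
    W=P@d['M'][:3,:3].T+d['M'][:3,3]; W[d['range_z']<=0]=np.nan
    return W
def save(d,f): cv2.imwrite('pics/'+f,d['frame'][...,::-1])
E
python3 - <<'E'
from h import *
s=state();print({k:np.round(v,3) for k,v in s.items()})
ims=[]
for n in ('scene','side'):
    d=grab(n); save(d,n+'.png'); W=cloud(d); np.save(n+'.npy',W); np.save(n+'_rgb.npy',d['frame'])
    print(n,np.round(d['M'][:3,3]),np.round(d['M'][:3,2],2))
E
```

```text
pics
{'time': np.float64(0.0), 'qpos': array([-1.189,  0.537, -0.004,  1.539,  0.003,  1.067, -0.071]), 'dq': array([ 0.   ,  0.002,  0.001,  0.   ,  0.001, -0.001,  0.   ]), 'effort': array([ 0.0000e+00, -5.7099e+01,  9.9100e-01, -2.5161e+01, -5.6000e-02,
        1.8000e-02,  0.0000e+00]), 'position': array([281.193, 585.403, 259.857]), 'orientation': array([-6.970e-01, -3.063e+00,  3.000e-03]), 'force': array([-0.025, -0.802,  0.805]), 'wrist_torque': array([0.035, 0.002, 0.041]), 'finger_force': np.float64(0.0), 'opening': np.float64(88.131)}
scene [ 132. -605.  806.] [ 0.35  0.61 -0.71]
side [500. 683. 631.] [-0.01 -0.79 -0.62]
```

View pics/scene.png

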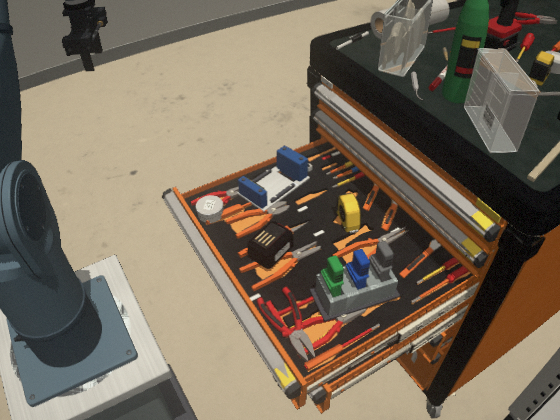

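View pics/side.png

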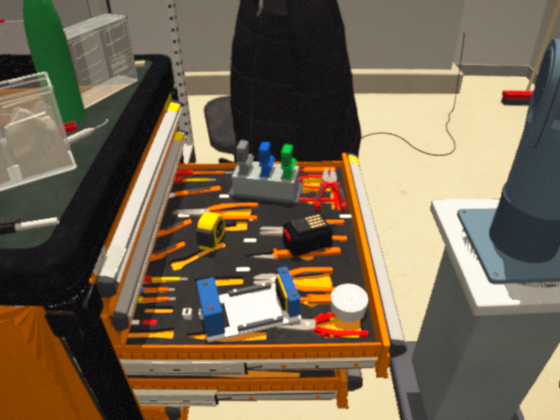

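Scene view: cradle around (275,180), battery around (270,242), rack around (355,285) with green wedge nearest robot (335,270), tape (348,212), tin (208,208), cutter (300,320). Side view agrees: cradle (250,305), battery (308,233), rack (267,180).

```bash
python3 - <<'E'
from h import *
for n in ('scene','side'):
    W=np.load(n+'.npy'); f=np.load(n+'_rgb.npy'); hsv=cv2.cvtColor(f,cv2.COLOR_RGB2HSV); H,S,V=[hsv[...,i].astype(int) for i in range(3)]
    box=(W[...,0]>330)&(W[...,0]<850)&(abs(W[...,1])<420)&(W[...,2]<140)
    print(n,'table z',np.nanpercentile(W[...,2][box&(W[...,2]<30)],[10,50,90]).round(1))
    z=W[...,2]
    ms={'blue':(H>100)&(H<125)&(S>140),'green':(H>50)&(H<80)&(S>120),'yellow':(H>22)&(H<32)&(S>150)&(z>15),
        'tall':(z>40),'white':(S<40)&(V>170)&(z>20)}
    for k,m in ms.items():
        m=(m&box).astype(np.uint8)
        c,l,st,ce=cv2.connectedComponentsWithStats(m,connectivity=8)
        for i in range(1,c):
            if st[i,4]<40: continue
            P=W[l==i]; lo,hi=np.nanpercentile(P,[2,98],axis=0)
            print(k,st[i].tolist(),'lo',lo.round(),'hi',hi.round())
    # top-face rects
    for nm,zl,zh,m in [('blocktops',48,70,ms['blue']),]:
        mm=(m&box&(z>zl)&(z<zh)).astype(np.uint8);c,l,st,ce=cv2.connectedComponentsWithStats(mm)
        for i in range(1,c):
            if st[i,4]>30: print(nm,cv2.minAreaRect(W[l==i][:,:2].astype(np.float32)),np.nanmedian(W[l==i][:,2]))
E
```

```text
scene table z [-661.4   -1.4   10.1]
blue [354, 249, 16, 19, 170] lo [ 520. -217.  113.] hi [ 539. -184.  124.]
blue [346, 262, 22, 27, 213] lo [ 511. -220.   56.] hi [ 531. -177.   87.]
green [328, 256, 15, 18, 186] lo [ 470. -204.  109.] hi [ 491. -170.  124.]
green [321, 269, 22, 23, 177] lo [ 462. -208.   73.] hi [ 485. -164.   88.]
yellow [342, 194, 17, 19, 204] lo [621. -48.  53.] hi [653.  -9.  66.]
yellow [462, 238, 19, 19, 162] lo [ 728. -298.   96.] hi [ 747. -265.  105.]
tall [309, 90, 238, 201, 8033] lo [ 723. -370.   41.] hi [819. 258. 129.]
tall [277, 145, 31, 26, 462] lo [594. 138.  41.] hi [637. 213.  65.]
tall [238, 176, 30, 23, 314] lo [469. 103.  41.] hi [506. 178.  55.]
tall [337, 193, 23, 25, 425] lo [616. -54.  41.] hi [655.   5.  66.]
tall [248, 221, 45, 37, 937] lo [402. -50.  41.] hi [487.  18.  58.]
tall [316, 241, 82, 67, 3150] lo [ 459. -240.   42.] hi [ 587. -164.  123.]
white [196, 196, 27, 19, 397] lo [354. 131.  27.] hi [409. 186.  33.]
blocktops ((523.0563354492188, -217.8920135498047), (2.8729093074798584, 17.121997833251953), 84.4661636352539) 62.03
[... 890 characters left out ...]
 hi [506. 182.  55.]
tall [196, 277, 28, 47, 876] lo [595. 142.  43.] hi [637. 219.  65.]
white [247, 162, 14, 17, 137] lo [ 545. -234.   55.] hi [ 568. -168.   59.]
white [268, 165, 15, 16, 136] lo [ 495. -221.   55.] hi [ 520. -159.   59.]
white [332, 284, 36, 29, 802] lo [355. 130.  27.] hi [410. 187.  31.]
blocktops ((530.6292114257812, -178.2239227294922), (6.608855724334717, 18.493118286132812), 71.07726287841797) 62.47356141955822
blocktops ((486.4712219238281, 142.51907348632812), (19.306190490722656, 81.72779083251953), 15.334420204162598) 52.10772037079187
blocktops ((617.405517578125, 178.03318786621094), (31.356904983520508, 81.8477554321289), 14.86369514465332) 61.97518954261909
```

```bash
python3 - <<'E'
from h import *
for n in ('scene','side'):
    W=np.load(n+'.npy'); z=W[...,2]; f=np.load(n+'_rgb.npy'); hsv=cv2.cvtColor(f,cv2.COLOR_RGB2HSV); H,S=hsv[...,0],hsv[...,1]
    def rect(m,nm):
        c,l,st,_=cv2.connectedComponentsWithStats(m.astype(np.uint8)); i=1+np.argmax(st[1:,4]); P=W[l==i]
        r=cv2.minAreaRect(P[:,:2].astype(np.float32)); print(n,nm,np.round(r[0],1),np.round(r[1],1),round(r[2],1),'n',len(P),'zmed',np.nanmedian(P[:,2]).round(1))
    x,y=W[...,0],W[...,1]
    bb=(x>385)&(x<505)&(y>-70)&(y<45)
    rect(bb&(z>51),'batt rail'); rect(bb&(z>35)&(z<50),'batt body'); rect(bb&(z>35),'batt all')
    rb=(x>430)&(x<620)&(y>-270)&(y<-130)
    rect(rb&(z>52)&(z<59)&(S<90),'rack top'); rect(rb&(z>45)&(z<59),'rack top2')
    for k,m in {'green':(H>50)&(H<80)&(S>120),'blue':(H>100)&(H<125)&(S>140)}.items():
        for a,b in ((118,127),(78,90)): rect(rb&m&(z>a)&(z<b),k+str(a))
    rect(rb&(z>118)&(x>555),'grey top')
E
```

```text
scene batt rail [442.1 -13.7] [65.9 41. ] 20.3 n 473 zmed 55.1
scene batt body [445.8 -12.8] [90.6 62.5] 20.5 n 530 zmed 45.1
scene batt all [445.8 -12.8] [90.6 62.5] 20.5 n 1016 zmed 48.5
scene rack top [ 529.5 -197.9] [ 70.7 143.3] 77.6 n 983 zmed 55.6
scene rack top2 [ 529.3 -198.1] [ 70.9 143.5] 77.5 n 1239 zmed 55.2
scene green118 [ 480.3 -187.1] [35.6 20. ] 78.4 n 163 zmed 121.3
scene green78 [ 476.9 -186. ] [44.4 26. ] 78.6 n 152 zmed 83.5
scene blue118 [ 529.7 -199.4] [35.3 17.8] 80.3 n 149 zmed 121.2
scene blue78 [ 519.3 -198.9] [22.9 47.1] 10.1 n 148 zmed 83.3
scene grey top [ 579.3 -206.4] [36.5 19.2] 75.9 n 150 zmed 121.2
side batt rail [441.8 -12.1] [65.5 43.3] 20.1 n 470 zmed 55.5
side batt body [443.8  -8. ] [90.1 59.7] 16.9 n 565 zmed 45.2
side batt all [443.8  -8. ] [90.1 59.7] 16.9 n 1050 zmed 48.0
side rack top [ 530.1 -196.2] [ 73.1 142.8] 78.6 n 674 zmed 56.6
side rack top2 [ 529.9 -196.3] [ 73.2 142.8] 78.1 n 866 zmed 56.2
side green118 [ 481.1 -185.7] [37.5 19.9] 77.2 n 88 zmed 122.0
side green78 [ 477.5 -185.9] [48.  25.5] 79.2 n 95 zmed 84.7
side blue118 [ 529.8 -197.4] [36.  19.2] 79.5 n 84 zmed 122.5
side blue78 [ 525.5 -197.6] [48.9 25.2] 77.9 n 100 zmed 84.6
side grey top [ 579.3 -207.4] [35.1 19.8] 78.4 n 86 zmed 122.5
```

Request:
{"op": "apply_moves", "data": {
  "commands": [
    [0,[0,0,0],[0,0,-7.7]],
    [0,[0,0,0],[0,0,-7.7]],
    [0,[0,0,0],[0,0,-7.7]],
    [0,[0,0,0],[0,0,-7.7]],
    [0,[0,0,0],[0,0,-7.7]],
    [0,[0,0,0],[0,0,-7.5]],
    [0,[3.8,-44,7],[0,0,0]],
    [0,[3.8,-44,7],[0,0,0]],
    [0,[3.8,-44,7],[0,0,0]],
    [0,[3.8,-44,7],[0,0,0]],
    [0,[3.8,-44,7],[0,0,0]],
    [0,[3.8,-44,7],[0,0,0]],
    [0,[3.8,-44,7],[0,0,0]],
    [0,[3.8,-44,7],[0,0,0]],
    [0,[3.8,-44,7],[0,0,0]],
    [0,[3.8,-44,7],[0,0,0]],
    [0,[3.8,-44,7],[0,0,0]],
    [0,[3.8,-44,7],[0,0,0]],
    [0,[3.8,-44,7],[0,0,0]],
    [0,[3.8,-44,7],[0,0,0]]
  ]
}}

```text
time: 2.1
position: [445.8, -11.9, 162.5]
orientation: [-0.555, 3.092, -0.0]
force: [0.6, 0.9, 0.3]
opening: 88.2
finger_force: 0.0
```

```bash
cat >> h.py <<'E'
def delta(tx,ty,tz,yawdeg):
    "tool-frame shift after turning to tool-y yaw, and the turn (deg)"
    s=state(); Rm=R.from_rotvec(s['orientation']).as_matrix(); p=np.array(s['position'])
    yaw=np.degrees(np.arctan2(Rm[1,1],Rm[0,1])); t=(yawdeg-yaw+180)%360-180
    a=np.radians(yawdeg); y=np.array([np.cos(a),np.sin(a),0]); z=np.array([0,0,-1.]); x=np.cross(y,z)
    d=np.array([tx,ty,tz])-p
    print('t',round(float(s['time']),2),'pos',p.round(1),'yaw',yaw.round(1),'tilt',np.degrees(np.arccos(-Rm[2,2])).round(2),'F',np.round(s['force'],1),'op',round(float(s['opening']),1))
    print('q',np.round(s['qpos'],2),'shift',np.array([d@x,d@y,d@z]).round(1),'rz',round(-t,1))
E
python3 - <<'E'
from h import *
delta(444.5,-11,160,110.3)
d=grab('wrist'); save(d,'w1.png'); W=cloud(d); x,y,z=W[...,0],W[...,1],W[...,2]
m=(x>385)&(x<505)&(y>-75)&(y<50)
for a,b in ((51,62),(35,50),(35,62)):
    c,l,st,_=cv2.connectedComponentsWithStats((m&(z>a)&(z<b)).astype(np.uint8)); i=1+np.argmax(st[1:,4])
    print(a,cv2.minAreaRect(W[l==i][:,:2].astype(np.float32)),len(W[l==i]))
E
```

```text
t 2.1 pos [445.8 -11.9 162.5] yaw 110.4 tilt 0.0 F [0.6 0.9 0.3] op 88.2
q [-0.08  0.35  0.    2.14 -0.    0.65  1.85] shift [0.9 1.3 2.5] rz 0.1
51 ((441.9825439453125, -13.36069107055664), (64.0162124633789, 40.02339172363281), 20.563894271850586) 4791
35 ((445.4689636230469, -12.04520034790039), (89.22345733642578, 61.519290924072266), 20.441864013671875) 4259
35 ((445.4689636230469, -12.04520034790039), (89.22345733642578, 61.519290924072266), 20.441864013671875) 9052
```

Request:
{"op": "apply_moves", "data": {
  "commands": [
    [0,[0.3,0,30],[0,0,0]],
    [0,[0,0,30],[0,0,0]],
    [0,[0,0,30],[0,0,0]],
    [0,[0,0,20],[0,0,0]],
    [0,[0,0,14.5],[0,0,0]],
    [0,[0,0,0],[0,0,0]],
    [1,[0,0,0],[0,0,0]],
    [1,[0,0,0],[0,0,0]],
    [1,[0,0,0],[0,0,0]],
    [1,[0,0,0],[0,0,0]],
    [1,[0,0,0],[0,0,0]],
    [1,[0,0,0],[0,0,0]]
  ]
}}

```text
time: 3.35
position: [446.2, -10.5, 39.0]
orientation: [-0.554, 3.091, -0.001]
force: [-0.3, -1.3, 7.3]
opening: 61.9
finger_force: 30.1
```

```bash
python3 - <<'E'
from h import *
delta(547.3,159,120,105.2)
E
```

```text
t 3.35 pos [446.2 -10.5  39. ] yaw 110.3 tilt 0.1 F [-0.3 -1.3  7.3] op 61.9
q [-0.08  0.61 -0.    2.18  0.    0.36  1.85] shift [-142.   137.1  -81. ] rz 5.1
```

Request:
{"op": "apply_moves", "data": {
  "commands": [
    [1,[0,0,-10],[0,0,0]],
    [1,[0,0,-24],[0,0,0]],
    [1,[0,0,-25],[0,0,0]],
    [1,[0,0,-22],[0,0,2]],
    [1,[-14,13.7,0],[0,0,3.1]],
    [1,[-25.6,24.6,0],[0,0,0]],
    [1,[-25.6,24.6,0],[0,0,0]],
    [1,[-25.6,24.6,0],[0,0,0]],
    [1,[-25.6,24.6,0],[0,0,0]],
    [1,[-16,15.3,0],[0,0,0]],
    [1,[-9,9,0],[0,0,0]],
    [1,[0,0,0],[0,0,0]],
    [1,[0,0,0],[0,0,0]]
  ]
}}

```text
time: 4.65
position: [544.1, 157.6, 119.0]
orientation: [0.415, -3.112, 0.002]
force: [-0.6, -0.7, -3.7]
opening: 61.6
finger_force: 29.9
```

```bash
python3 - <<'E'
from h import *
delta(547.3+1.7,159+.5,45,105.2)
d=grab('wrist'); save(d,'w2.png'); W=cloud(d); x,y,z=W[...,0],W[...,1],W[...,2]
hsv=cv2.cvtColor(d['frame'],cv2.COLOR_RGB2HSV); H,S=hsv[...,0],hsv[...,1]
m=(H>100)&(H<125)&(S>140)&(z>48)&(z<66)
c,l,st,_=cv2.connectedComponentsWithStats(m.astype(np.uint8))
for i in range(1,c):
    if st[i,4]>150: print(cv2.minAreaRect(W[l==i][:,:2].astype(np.float32)),st[i].tolist(),np.nanmedian(W[l==i][:,2]))
E
```

```text
t 4.65 pos [544.1 157.6 119. ] yaw 105.2 tilt 0.11 F [-0.6 -0.7 -3.7] op 61.6
q [-0.38  0.59  0.03  1.86 -0.02  0.69  1.49] shift [-5.2  0.6 74. ] rz -0.0
```

View pics/w2.png

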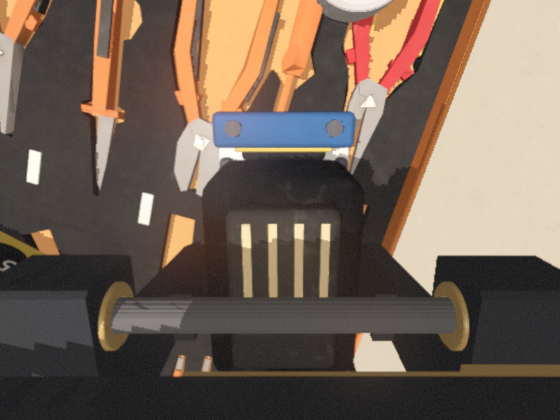

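Wrist view: stop-block top at px (284,130), carried battery centred at column ~284, laterally aligned with it. I'll quantify both.

```bash
python3 - <<'E'
from h import *
d=grab('wrist'); W=cloud(d); z=W[...,2]
print(W[130,[230,284,340]].round(1), d['frame'][130,284])
C=np.array([558.9,162.1]); a=np.radians(15.17); ex=np.array([np.cos(a),np.sin(a)]); ey=np.array([-ex[1],ex[0]])
hsv=cv2.cvtColor(d['frame'],cv2.COLOR_RGB2HSV).astype(int)
b=(d['frame'][...,2].astype(int)>d['frame'][...,0].astype(int)+40)
b[:105]=0;b[150:]=0
ys,xs=np.nonzero(b); print('blue px',xs.min(),xs.max(),ys.min(),ys.max())
# rays of the block-top corners onto z=52 and battery shoulder edges by depth
P=W[b]; P=P[np.isfinite(P[:,0])]; 
if len(P): 
    L=np.c_[(P[:,:2]-C)@ex,(P[:,:2]-C)@ey]; print('block local',np.percentile(L,[1,99],axis=0).round(1),np.median(P[:,2]))
m=(z>75+20)&(z<75+65); m[:150]=0; m[260:]=0
P=W[m]; L=np.c_[(P[:,:2]-C)@ex,(P[:,:2]-C)@ey,P[:,2]]; print('batt local',np.percentile(L,[1,50,99],axis=0).round(1))
for r in (185,200,215):
    q=W[r]; k=np.nonzero(m[r])[0]; print(r,k.min(),k.max(),((q[k][:,:2]-C)@ey)[[0,-1]].round(1))
E
```

```text
[[494.5 114.3  55.9]
 [486.9 142.7  52. ]
 [478.7 172.6  53.5]] [ 96 137 188]
blue px 214 355 112 146
block local [[-84.2 -38. ]
 [-65.7  38.4]] 52.37648943449625
batt local [[-62.  -40.6  98. ]
 [-49.3  -0.3 126.6]
 [-24.8  40.4 136.8]]
185 206 360 [-28.8  28. ]
200 202 364 [-30.  30.]
215 203 363 [-30.2  29.8]
```

Request:
{"op": "apply_moves", "data": {
  "commands": [
    [1,[-5,0.3,0],[0,0,0]],
    [1,[0,0,20],[0,0,0]],
    [1,[0,0,20],[0,0,0]],
    [1,[0,0,15],[0,0,0]],
    [1,[0,0,8],[0,0,0]],
    [1,[0,0,4],[0,0,0]],
    [1,[0,0,2],[0,0,0]],
    [1,[0,0,0],[0,0,0]],
    [1,[0,0,0],[0,0,0]]
  ]
}}

```text
time: 5.65
position: [550.3, 160.8, 50.8]
orientation: [-0.417, 3.113, 0.0]
force: [-0.1, 0.1, -2.6]
opening: 61.8
finger_force: 29.9
```

```bash
python3 - <<'E'
from h import *
delta(547.3+1.7,159+.5,45,105.2)
E
```

```text
t 5.65 pos [550.3 160.8  50.8] yaw 105.2 tilt 0.06 F [-0.1  0.1 -2.6] op 61.8
q [-0.38  0.71  0.02  1.86 -0.03  0.57  1.5 ] shift [ 1.5 -0.9  5.8] rz 0.0
```

Request:
{"op": "apply_moves", "data": {
  "commands": [
    [1,[1.5,-0.6,2],[0,0,0]],
    [1,[0,0,2],[0,0,0]],
    [1,[0,0,1],[0,0,0]],
    [1,[0,0,0.5],[0,0,0]],
    [1,[0,0,0],[0,0,0]]
  ]
}}

```text
time: 6.15
position: [548.8, 159.7, 45.1]
orientation: [-0.417, 3.113, 0.0]
force: [-0.6, -0.4, 1.6]
opening: 61.6
finger_force: 30.0
```

Request:
{"op": "apply_moves", "data": {
  "commands": [
    [0,[0,0,0],[0,0,0]],
    [0,[0,0,0],[0,0,0]],
    [0,[0,0,0],[0,0,0]],
    [0,[0,0,0],[0,0,0]],
    [0,[0,0,0],[0,0,0]],
    [0,[0,0,-10],[0,0,0]],
    [0,[0,0,-25],[0,0,0]],
    [0,[0,0,-40],[0,0,0]],
    [0,[0,0,-40],[0,0,0]],
    [0,[0,0,-30],[0,0,0]],
    [0,[0,0,0],[0,0,0]]
  ]
}}

```text
time: 7.25
position: [551.2, 160.4, 194.9]
orientation: [-0.415, 3.106, 0.003]
force: [0.7, -0.6, -0.7]
opening: 87.9
finger_force: 0.0
```

```bash
python3 - <<'E'
from h import *
delta(480.7,-186.4,190,78.3)
d=grab('wrist'); save(d,'w3.png'); W=cloud(d); z=W[...,2]
C=np.array([558.9,162.1]); a=np.radians(15.17); ex=np.array([np.cos(a),np.sin(a)]); ey=np.array([-ex[1],ex[0]])
Lx=(W[...,:2]-C)@ex; Ly=(W[...,:2]-C)@ey
m=(abs(Ly)<45)
def rep(mm,nm):
    P=np.c_[Lx[mm],Ly[mm],z[mm]]; print(nm,len(P),np.percentile(P,[1,50,99],axis=0).round(1).tolist())
rep(m&(Lx>-52)&(Lx<36)&(z>30)&(z<52),'body'); rep(m&(Lx>-60)&(Lx<38)&(z>57)&(z<68),'rail')
rep(m&(Lx<-62)&(Lx>-90)&(z>47)&(z<56),'stop'); rep(m&(Lx>36)&(Lx<85)&(z>57)&(z<67),'anvil')
mm=m&(Lx>-60)&(Lx<38)&(z>35)&(z<68); print(cv2.minAreaRect(np.c_[Lx[mm],Ly[mm]].astype(np.float32)))
E
```

```text
t 7.25 pos [551.2 160.4 194.9] yaw 105.2 tilt 0.5 F [ 0.7 -0.6 -0.7] op 87.9
q [-0.39  0.48  0.04  1.81 -0.02  0.84  1.49] shift [  -1.3 -353.9    4.9] rz 26.9
body 1584 [[-51.5, -30.6, 38.6], [-8.2, -0.1, 51.2], [32.5, 31.7, 52.0]]
rail 3977 [[-47.0, -18.3, 58.4], [-17.5, 1.1, 61.5], [15.7, 20.6, 63.2]]
stop 2967 [[-84.5, -38.2, 47.6], [-74.2, 0.3, 52.3], [-62.8, 39.1, 55.3]]
anvil 3250 [[44.4, -38.1, 57.8], [58.1, 0.8, 62.3], [74.7, 39.5, 65.0]]
((-13.390899658203125, 0.5630893707275391), (92.53003692626953, 62.73849105834961), 0.3144263029098511)
```

View pics/w3.png

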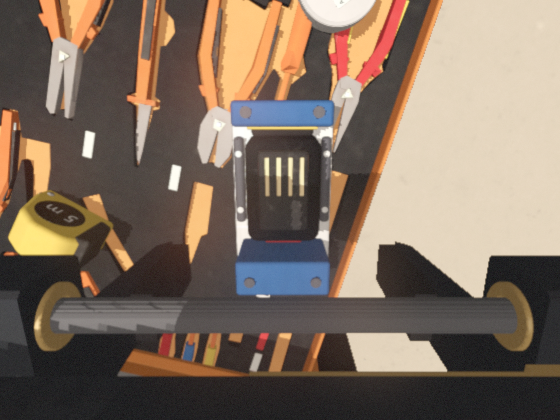

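Wrist view: the battery is seated at (284,188) between the guides, against the pad, gap before the anvil (284,265) visible. On to the wedge.

Request:
{"op": "apply_moves", "data": {
  "commands": [
    [0,[0,0,0],[0,0,6.7]],
    [0,[0,0,0],[0,0,6.7]],
    [0,[0,0,0],[0,0,6.7]],
    [0,[0,0,0],[0,0,6.8]],
    [0,[0,-20,0],[0,0,0]],
    [0,[0,-40,0],[0,0,0]],
    [0,[0,-40,0],[0,0,0]],
    [0,[0,-40,0],[0,0,0]],
    [0,[0,-40,0],[0,0,0]],
    [0,[0,-40,0],[0,0,0]],
    [0,[0,-40,0],[0,0,0]],
    [0,[0,-40,0],[0,0,0]],
    [0,[-0.5,-35,0],[0,0,0]],
    [0,[-0.8,-19,0],[0,0,0]],
    [0,[0,0,0],[0,0,0]],
    [0,[0,0,0],[0,0,0]]
  ]
}}

```text
time: 8.9
position: [477.9, -186.5, 189.0]
orientation: [-0.319, -3.124, -0.001]
force: [0.7, 0.8, -0.0]
opening: 88.2
finger_force: 0.0
```

```bash
python3 - <<'E'
from h import *
d=grab('wrist'); save(d,'w4.png'); W=cloud(d); z=W[...,2]
hsv=cv2.cvtColor(d['frame'],cv2.COLOR_RGB2HSV); H,S=hsv[...,0],hsv[...,1]
g=(H>50)&(H<80)&(S>120)
for a,b in ((117,127),(78,90)):
    m=(g&(z>a)&(z<b)).astype(np.uint8); c,l,st,_=cv2.connectedComponentsWithStats(m); i=1+np.argmax(st[1:,4])
    print(a,cv2.minAreaRect(W[l==i][:,:2].astype(np.float32)),st[i].tolist(),np.nanmedian(W[l==i][:,2]))
delta(480.7,-186.4,109,78.3)
E
```

```text
117 ((476.1090393066406, -172.68594360351562), (0.0, 0.0), 0.0) [304, 223, 1, 1, 1] 120.69053410942948
78 ((471.12445068359375, -166.93899536132812), (0.691094696521759, 0.0), -131.22508239746094) [307, 198, 2, 2, 2] 83.50406460806191
t 8.95 pos [ 478.2 -185.7  189.1] yaw 78.4 tilt 0.09 F [ 0.2  0.5 -0.3] op 88.2
q [ 0.11  0.41  0.22  1.97 -0.13  0.78  1.77] shift [-2.5 -0.1 80.1] rz 0.1
```

View pics/w4.png

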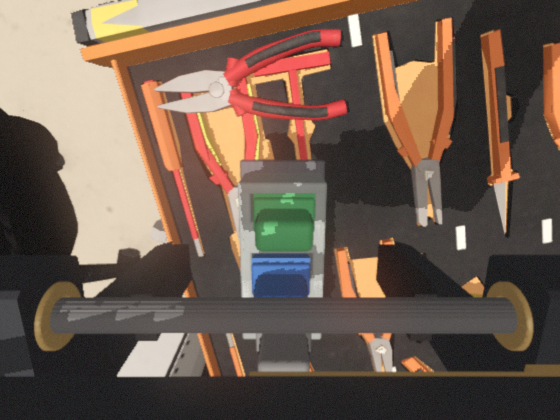

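Green wedge seen at (284,222), nearest the robot; blue behind at (281,275), cutter at top, well clear. The colour mask was too tight; refit.

```bash
python3 - <<'E'
from h import *
d=grab('wrist'); W=cloud(d); z=W[...,2]; f=d['frame'].astype(int)
g=(f[...,1]>f[...,0]+25)&(f[...,1]>f[...,2]+15); g[:185]=0;g[260:]=0;g[:,:240]=0;g[:,330:]=0
for a,b in ((117,128),(78,92)):
    m=g&(z>a)&(z<b); P=W[m]
    print(a,cv2.minAreaRect(P[:,:2].astype(np.float32)),len(P),np.nanmedian(P[:,2]),P.mean(0).round(1))
ys,xs=np.nonzero(g&(z>117)); print(xs.min(),xs.max(),ys.min(),ys.max())
E
```

```text
117 ((481.773193359375, -185.96348571777344), (35.773170471191406, 19.54838752746582), 78.05424499511719) 1776 122.03591045350032 [ 480.8 -186.1  121.7]
78 ((477.6733703613281, -185.34890747070312), (43.57652282714844, 25.96648406982422), 78.20004272460938) 1122 84.47258924917422 [ 470.8 -183.7   83.8]
254 312 219 250
```

Request:
{"op": "apply_moves", "data": {
  "commands": [
    [0,[-3,0,10],[0,0,0]],
    [0,[0,0,25],[0,0,0]],
    [0,[0,0,25],[0,0,0]],
    [0,[0,0,12],[0,0,0]],
    [0,[0,0,7],[0,0,0]],
    [0,[0,0,0],[0,0,0]],
    [0,[0,0,0],[0,0,0]]
  ]
}}

```text
time: 9.7
position: [481.8, -188.0, 111.3]
orientation: [0.319, 3.124, -0.0]
force: [0.3, 0.4, 0.4]
opening: 88.3
finger_force: 0.0
```

```bash
python3 - <<'E'
from h import *
delta(481.3,-186.1,110,78.1)
E
```

```text
t 9.7 pos [ 481.8 -188.   111.3] yaw 78.4 tilt 0.06 F [0.3 0.4 0.4] op 88.3
q [ 0.14  0.54  0.19  2.   -0.17  0.61  1.8 ] shift [0.9 1.8 1.3] rz 0.3
```

Request:
{"op": "apply_moves", "data": {
  "commands": [
    [0,[0.5,1.5,1],[0,0,0]],
    [1,[0,0,0],[0,0,0]],
    [1,[0,0,0],[0,0,0]],
    [1,[0,0,0],[0,0,0]],
    [1,[0,0,0],[0,0,0]],
    [1,[0,0,0],[0,0,0]],
    [1,[0,0,0],[0,0,0]],
    [1,[0,0,0],[0,0,0]],
    [1,[0,0,0],[0,0,0]]
  ]
}}

```text
time: 10.6
position: [481.0, -186.3, 109.7]
orientation: [0.319, 3.125, -0.0]
force: [-0.8, -0.3, 0.1]
opening: 35.9
finger_force: 30.0
```

```bash
python3 - <<'E'
from h import *
delta(481.3,-186.1,200,78.1)
E
```

```text
t 10.6 pos [ 481.  -186.3  109.7] yaw 78.3 tilt 0.0 F [-0.8 -0.3  0.1] op 35.9
q [ 0.13  0.54  0.19  2.   -0.17  0.61  1.8 ] shift [ -0.2   0.3 -90.3] rz 0.2
```

Request:
{"op": "apply_moves", "data": {
  "commands": [
    [1,[0,0,-5],[0,0,0]],
    [1,[0,0,-10],[0,0,0]],
    [1,[0,0,-15],[0,0,0]],
    [1,[0,0,-20],[0,0,0]],
    [1,[0,0,-20],[0,0,0]],
    [1,[0,0,-20],[0,0,0]],
    [1,[0,0,-10],[0,0,0]],
    [1,[0,0,0],[0,0,0]],
    [1,[0,0,0],[0,0,-6.7]],
    [1,[0,0,0],[0,0,-6.7]],
    [1,[0,0,0],[0,0,-6.7]],
    [1,[0,0,0],[0,0,-6.8]],
    [1,[0,0,0],[0,0,0]]
  ]
}}

```text
time: 11.9
position: [480.4, -186.2, 208.8]
orientation: [0.418, -3.112, -0.001]
force: [-0.8, -0.2, -0.8]
opening: 35.8
finger_force: 30.0
```

```bash
python3 - <<'E'
from h import *
delta(596.3,172.6,200,105.2)
E
```

```text
t 11.9 pos [ 480.4 -186.2  208.8] yaw 105.3 tilt 0.09 F [-0.8 -0.2 -0.8] op 35.8
q [ 0.18  0.38  0.13  1.94 -0.06  0.82  2.18] shift [-205.9  315.9    8.8] rz 0.1
```

Request:
{"op": "apply_moves", "data": {
  "commands": [
    [1,[-10,16,0],[0,0,0]],
    [1,[-22,34,0],[0,0,0]],
    [1,[-22,34,0],[0,0,0]],
    [1,[-22,34,0],[0,0,0]],
    [1,[-22,34,0],[0,0,0]],
    [1,[-22,34,0],[0,0,0]],
    [1,[-22,34,0],[0,0,0]],
    [1,[-22,34,0],[0,0,0]],
    [1,[-22,34,0],[0,0,0]],
    [1,[-14,20,20],[0,0,0]],
    [1,[-6,8,20],[0,0,0]],
    [1,[0,0,0],[0,0,0]],
    [1,[0,0,0],[0,0,0]],
    [1,[0,0,0],[0,0,0]]
  ]
}}

```text
time: 13.3
position: [597.1, 171.3, 170.5]
orientation: [-0.412, 3.114, -0.001]
force: [-0.3, -0.1, -1.4]
opening: 35.5
finger_force: 30.0
```

```bash
python3 - <<'E'
from h import *
delta(596.3,172.6,120,105.2)
C=np.array([558.9,162.1]); a=np.radians(15.17); ex=np.array([np.cos(a),np.sin(a)]); ey=np.array([-ex[1],ex[0]])
ims=[]
for n in ('side','scene','wrist'):
    d=grab(n); W=cloud(d); z=W[...,2]; f=d['frame'].astype(int)
    Lx=(W[...,:2]-C)@ex; Ly=(W[...,:2]-C)@ey
    g=(f[...,1]>f[...,0]+25)&(f[...,1]>f[...,2]+15)&(abs(Ly)<60)&(Lx>0)&(Lx<80)
    def rep(mm,nm):
        P=np.c_[Lx[mm],Ly[mm],z[mm]]
        if len(P)>5: print(n,nm,len(P),np.percentile(P,[1,50,99],axis=0).round(1).tolist())
    zc=np.nanpercentile(z[g],1) if g.any() else 0
    rep(g,'all')
    for k in (60,72,84,96,108,120): rep(g&(z>k)&(z<k+12),k)
    rep((abs(Ly)<42)&(Lx>38)&(Lx<85)&(z>57)&(z<66)&~g,'anvil')
    save(d,n+'5.png'); ims.append(d['frame'])
s=cv2.resize(ims[0][230:360,170:330],(492,400)); t=cv2.resize(ims[1][100:220,220:330],(367,400))
cv2.imwrite('pics/v5.png',np.hstack([s[:,:430],t])[...,::-1])
E
```

```text
t 13.3 pos [597.1 171.3 170.5] yaw 105.1 tilt 0.06 F [-0.3 -0.1 -1.4] op 35.5
q [-0.38  0.59  0.04  1.69 -0.03  0.86  1.51] shift [ 0.4  1.5 50.5] rz -0.1
side all 415 [[23.7, -17.4, 74.6], [41.3, 20.0, 119.1], [49.8, 30.3, 155.4]]
side 72 30 [[42.0, -21.0, 73.2], [48.0, 19.5, 79.8], [49.7, 21.6, 83.6]]
side 84 51 [[37.4, -20.8, 84.2], [45.8, 19.4, 90.3], [49.3, 21.9, 95.4]]
side 96 61 [[35.8, -16.3, 96.4], [44.1, 19.5, 101.9], [48.6, 21.5, 107.0]]
side 108 67 [[29.9, -4.4, 108.5], [41.3, 19.9, 114.8], [48.0, 22.2, 119.4]]
side 120 85 [[26.0, 2.1, 120.2], [37.8, 20.2, 126.9], [47.3, 22.0, 132.0]]
side anvil 672 [[45.7, -37.5, 58.1], [62.2, 6.4, 62.1], [76.3, 39.5, 65.0]]
scene all 329 [[22.4, -22.4, 76.2], [31.3, -7.5, 142.4], [47.0, 19.5, 189.4]]
scene 72 13 [[38.5, -20.6, 72.3], [42.4, -17.0, 79.6], [47.2, 12.6, 83.4]]
scene 84 16 [[33.5, -24.4, 85.9], [39.1, -19.2, 90.3], [46.1, 16.4, 95.5]]
scene 96 24 [[32.7, -22.1, 96.6], [34.5, -18.7, 102.8], [46.9, 16.9, 107.2]]
scene 108 27 [[29.3, -22.2, 109.3], [36.2, -19.1, 115.0], [47.3, 3.1, 119.2]]
scene 120 26 [[25.3, -22.2, 120.2], [32.6, -19.1, 127.8], [41.8, 8.7, 131.6]]
scene anvil 181 [[41.5, -38.0, 57.2], [51.6, -16.2, 62.0], [74.9, 37.2, 65.4]]
wrist all 6591 [[23.2, -20.5, 101.1], [31.6, -0.2, 163.6], [37.7, 20.0, 184.4]]
wrist 60 8 [[49.2, -33.3, 62.1], [52.1, -33.2, 62.9], [54.7, -33.0, 63.3]]
wrist 96 60 [[34.6, -19.4, 98.3], [35.2, 0.0, 99.7], [35.6, 19.1, 101.4]]
wrist 120 76 [[26.5, -19.8, 124.9], [27.1, -0.5, 126.4], [27.6, 19.4, 128.2]]
wrist anvil 926 [[44.4, -38.8, 57.4], [46.6, 4.8, 61.6], [64.3, 40.1, 63.7]]
```

View pics/v5.png

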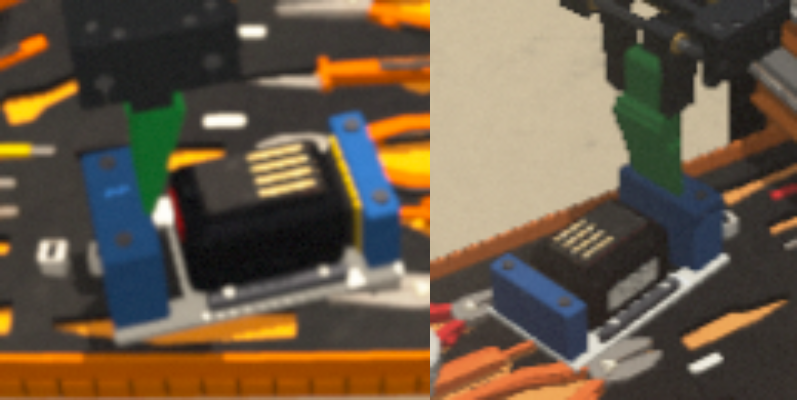

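The side view shows the wedge point leaning over the anvil edge (at about (155,205) in the left crop). The wedge is tilted ~0.05 rad in the grip, so I'll tilt the tool to compensate and re-measure.

Request:
{"op": "apply_moves", "data": {
  "commands": [
    [1,[0,0,0],[0,1.5,0]],
    [1,[0,0,0],[0,1.4,0]],
    [1,[0,0,0],[0,0,0]],
    [1,[0,0,0],[0,0,0]]
  ]
}}

```text
time: 13.85
position: [596.9, 172.4, 170.1]
orientation: [0.409, -3.065, 0.01]
force: [-0.4, 0.9, -0.7]
opening: 35.8
finger_force: 30.0
```

```bash
cat > m.py <<'E'
from h import *
C=np.array([558.9,162.1]); a=np.radians(15.17); ex=np.array([np.cos(a),np.sin(a)]); ey=np.array([-ex[1],ex[0]])
delta(596.3,172.6,120,105.2); s=state()
p=np.array(s['position'])[:2]-C; print('TCP local',(p@ex).round(1),(p@ey).round(1))
def fit(n,nm,P,lo,hi):
    P=P[(P[:,2]>lo)&(P[:,2]<hi)]
    if len(P)<20: return
    k=np.polyfit(P[:,2],P[:,0],1); r=abs(P[:,0]-np.polyval(k,P[:,2])); q=P[r<=np.percentile(r,80)]; k=np.polyfit(q[:,2],q[:,0],1)
    print(n,nm,len(q),'dx/dz',k[0].round(4),'x at z=70,100:',np.polyval(k,[70,100]).round(1),'rms',np.std(q[:,0]-np.polyval(k,q[:,2])).round(2))
zb=s['position'][2]-101.7
for n in ('side','wrist'):
    d=grab(n); W=cloud(d); z=W[...,2]; f=d['frame'].astype(int)
    Lx=(W[...,:2]-C)@ex; Ly=(W[...,:2]-C)@ey
    g=(f[...,1]>f[...,0]+15)&(f[...,1]>f[...,2]+10)&(abs(Ly)<40)&(Lx>0)&(Lx<80)
    L=np.stack([Lx,Ly,z],-1)
    if n=='side':
        # extreme left/right columns of the y=+22 face per row: ray onto plane Ly=22
        pts=cv2.undistortPoints(np.stack(np.meshgrid(np.arange(561)-.5,np.arange(420)),-1).reshape(-1,1,2).astype(float),np.array(d['intrinsics']),np.array(d['dist'],float)).reshape(420,561,2)
        o=d['M'][:3,3]; B=[];S=[]
        for r in range(420):
            c=np.nonzero(g[r]&(z[r]>zb+2)&(z[r]<zb+68))[0]
            if len(c)<2: continue
            for col,li in ((c[0],B),(c[-1]+1,S)):
                v=d['M'][:3,:3]@np.r_[pts[r,col],1]; t=(22-(o[:2]-C)@ey)/(v[:2]@ey); q=o+t*v; li.append([(q[:2]-C)@ex,22,q[2]])
        fit(n,'back edge',np.array(B),zb+2,zb+68); fit(n,'slope edge',np.array(S),zb+2,zb+60)
        m=(abs(Ly)<38)&(z>60)&(z<64)&(Lx>40)&(Lx<80)&(f[...,2]>f[...,0]+40); print('side anvil x',np.percentile(Lx[m],[1,99]).round(1))
    else:
        m=g&(abs(Ly)<19); fit(n,'slope',L[m],zb+5,zb+66)
        m=(abs(Ly)<38)&(z>60)&(z<64)&(Lx>40)&(Lx<80)&(f[...,2]>f[...,0]+30); print('wrist anvil x min',np.percentile(Lx[m],[1]).round(1),m.sum())
print('expect slope dx/dz -0.25; zb',round(zb,1))
E
python3 m.py
```

```text
t 13.85 pos [596.9 172.4 170.1] yaw 105.2 tilt 2.84 F [-0.4  0.9 -0.7] op 35.8
q [-0.38  0.62  0.04  1.65 -0.03  0.93  1.51] shift [ 0.5  0.4 50.1] rz 0.0
TCP local 39.4 -0.0
side back edge 22 dx/dz 0.0403 x at z=70,100: [45.2 46.5] rms 0.35
side slope edge 22 dx/dz -0.2656 x at z=70,100: [39.7 31.7] rms 0.47
side anvil x [45.6 75.7]
wrist slope 106 dx/dz -0.2464 x at z=70,100: [38.4 31. ] rms 0.01
wrist anvil x min [45.] 204
expect slope dx/dz -0.25; zb 68.4
```

Request:
{"op": "apply_moves", "data": {
  "commands": [
    [1,[2,0,0],[0,0,0]],
    [1,[0,0,0],[0,0,0]],
    [1,[-0.25,0,5],[0,0,0]],
    [1,[-0.25,0,5],[0,0,0]],
    [1,[-0.25,0,5],[0,0,0]],
    [1,[-0.25,0,5],[0,0,0]],
    [1,[0,0,0],[0,0,0]],
    [1,[0,0,0],[0,0,0]]
  ]
}}

```text
time: 14.75
position: [594.7, 172.2, 149.6]
orientation: [0.41, -3.064, 0.011]
force: [0.5, 0.2, -0.3]
opening: 35.8
finger_force: 30.0
```

```bash
python3 m.py; python3 - <<'E'
from h import *
d=grab('side'); e=grab('scene')
s=cv2.resize(d['frame'][230:360,170:330],(492,400)); t=cv2.resize(e['frame'][100:220,220:330],(367,400))
cv2.imwrite('pics/v6.png',np.hstack([s[:,:430],t])[...,::-1])
E
```

```text
t 14.75 pos [594.7 172.2 149.6] yaw 105.2 tilt 2.92 F [ 0.5  0.2 -0.3] op 35.8
q [-0.38  0.64  0.04  1.66 -0.03  0.89  1.51] shift [-1.7  0.  29.6] rz 0.0
TCP local 37.2 0.3
side back edge 22 dx/dz 0.0237 x at z=70,100: [43.9 44.6] rms 0.68
side slope edge 21 dx/dz -0.2884 x at z=70,100: [31.1 22.4] rms 0.74
side anvil x [46.  75.8]
wrist slope 106 dx/dz -0.2457 x at z=70,100: [31.5 24.1] rms 0.01
wrist anvil x min [45.1] 124
expect slope dx/dz -0.25; zb 47.9
```

View pics/v6.png

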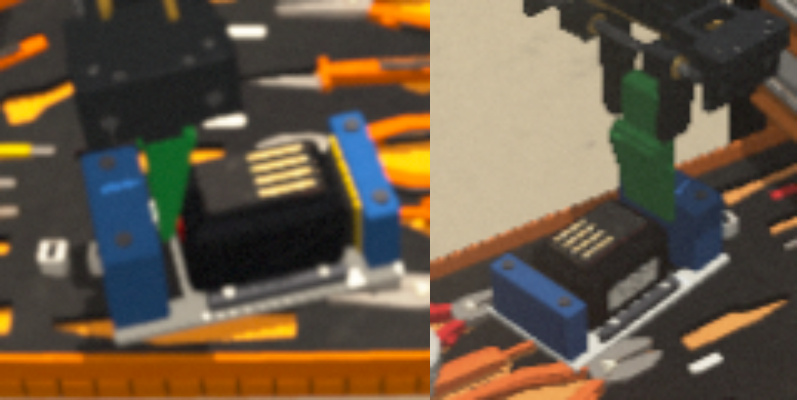

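The wedge is inside the gap (point at about (168,235) in the left crop), roughly 2 mm clear of the anvil. Continue down.

Request:
{"op": "apply_moves", "data": {
  "commands": [
    [1,[-0.6,0,5],[0,0,0]],
    [1,[-0.5,0,5],[0,0,0]],
    [1,[-0.4,0,5],[0,0,0]],
    [1,[-0.4,0,5],[0,0,0]],
    [1,[-0.25,0,5],[0,0,0]],
    [1,[0,0,0],[0,0,0]],
    [1,[0,0,0],[0,0,0]]
  ]
}}

```text
time: 15.65
position: [595.6, 172.4, 124.6]
orientation: [0.41, -3.064, 0.01]
force: [-1.1, -0.1, -1.5]
opening: 35.9
finger_force: 30.0
```

```bash
python3 m.py
```

```text
t 15.65 pos [595.6 172.4 124.6] yaw 105.2 tilt 2.91 F [-1.1 -0.1 -1.5] op 35.9
q [-0.38  0.68  0.03  1.67 -0.03  0.85  1.51] shift [-0.8  0.   4.6] rz 0.0
TCP local 38.1 0.3
side back edge 20 dx/dz 0.0415 x at z=70,100: [45.1 46.3] rms 0.39
side slope edge 20 dx/dz -0.2603 x at z=70,100: [24.4 16.5] rms 0.46
side anvil x [45.8 75.8]
wrist slope 67 dx/dz -0.2455 x at z=70,100: [26.2 18.8] rms 0.01Traceback (most recent call last):
  File "m.py", line 29, in <module>
    m=(abs(Ly)<38)&(z>60)&(z<64)&(Lx>40)&(Lx<80)&(f[...,2]>f[...,0]+30); print('wrist anvil x min',np.percentile(Lx[m],[1]).round(1),m.sum())
                                                                                                   ~~~~~~~~~~~~~^^^^^^^^^^^
    return _quantile_unchecked(
        a, q, axis, out, overwrite_input, method, keepdims, weights)
    return _ureduce(a,
                    func=_quantile_ureduce_func,
    ...<5 lines>...
                    overwrite_input=overwrite_input,
                    method=method)
    r = func(a, **kwargs)
    result = _quantile(arr,
                       quantiles=q,
    ...<2 lines>...
                       out=out,
                       weights=wgt)
    slices_having_nans = np.isnan(arr[-1, ...])
                                  ~~~^^^^^^^^^
IndexError: index -1 is out of bounds for axis 0 with size 0
```

Request:
{"op": "apply_moves", "data": {
  "commands": [
    [1,[-0.3,0,2],[0,0,0]],
    [1,[-0.3,0,2],[0,0,0]],
    [1,[-0.2,0,2],[0,0,0]],
    [1,[-0.1,0,1],[0,0,0]],
    [1,[0,0,0],[0,0,0]],
    [1,[0,0,0],[0,0,0]]
  ]
}}

```text
time: 16.35
position: [596.4, 172.6, 117.7]
orientation: [0.41, -3.065, 0.01]
force: [1.8, 0.5, -1.7]
opening: 35.5
finger_force: 30.0
```

Request:
{"op": "apply_moves", "data": {
  "commands": [
    [1,[-0.1,0,1],[0,0,0]],
    [1,[-0.1,0,1],[0,0,0]],
    [1,[0,0,1],[0,0,0]],
    [1,[0,0,0],[0,0,0]]
  ]
}}

```text
time: 16.75
position: [596.6, 172.6, 116.1]
orientation: [0.41, -3.065, 0.01]
force: [-1.7, -1.0, 9.9]
opening: 35.7
finger_force: 30.0
```

Binding has begun (9.9 N up). Push on.

Request:
{"op": "apply_moves", "data": {
  "commands": [
    [1,[0,0,1],[0,0,0]],
    [1,[0,0,1],[0,0,0]],
    [1,[0,0,0],[0,0,0]]
  ]
}}

```text
time: 17.05
position: [596.7, 172.7, 114.6]
orientation: [0.41, -3.065, 0.01]
force: [-3.4, -1.7, 13.4]
opening: 35.6
finger_force: 30.0
```

Request:
{"op": "apply_moves", "data": {
  "commands": [
    [1,[0,0,1],[0,0,0]],
    [1,[0,0,1],[0,0,0]],
    [1,[0,0,0],[0,0,0]]
  ]
}}

```text
time: 17.35
position: [596.7, 172.6, 113.1]
orientation: [0.41, -3.066, 0.01]
force: [-3.9, -2.1, 17.2]
opening: 35.9
finger_force: 30.0
```

Request:
{"op": "apply_moves", "data": {
  "commands": [
    [1,[0.1,0,1],[0,0,0]],
    [1,[0.1,0,1],[0,0,0]],
    [1,[0,0,1],[0,0,0]],
    [1,[0,0,0],[0,0,0]],
    [1,[0,0,0],[0,0,0]]
  ]
}}

```text
time: 17.85
position: [596.7, 172.6, 110.8]
orientation: [0.41, -3.066, 0.01]
force: [-4.7, -2.1, 22.0]
opening: 35.5
finger_force: 30.0
```

```bash
cat > c.py <<'E'
from h import *
C=np.array([558.9,162.1]); a=np.radians(15.17); ex=np.array([np.cos(a),np.sin(a)]); ey=np.array([-ex[1],ex[0]])
delta(596.3,172.6,200,105.2)
import sys
for n in ('side','scene'):
    d=grab(n); W=cloud(d); z=W[...,2]; f=d['frame'].astype(int)
    Lx=(W[...,:2]-C)@ex; Ly=(W[...,:2]-C)@ey
    g=(f[...,1]>f[...,0]+15)&(f[...,1]>f[...,2]+10)&(abs(Ly)<40)&(Lx>0)&(Lx<80)
    def rep(mm,nm):
        P=np.c_[Lx[mm],Ly[mm],z[mm]]
        if len(P)>5: print(n,nm,len(P),np.percentile(P,[2,50,98],axis=0).round(1).tolist())
    rep(g,'green'); m=abs(Ly)<36
    rep(m&(Lx>-58)&(Lx<20)&(z>57)&(z<68),'rail')
    k='crop'; 
    cv2.imwrite(f'pics/{n}_{sys.argv[1]}.png',cv2.resize(d['frame'][230:360,170:330] if n=='side' else d['frame'][100:220,220:330],None,fx=3,fy=3)[...,::-1])
E
python3 c.py a
```

```text
t 17.85 pos [596.7 172.6 110.8] yaw 105.2 tilt 2.77 F [-4.7 -2.1 22. ] op 35.5
q [-0.38  0.7   0.03  1.68 -0.03  0.82  1.51] shift [  0.4   0.1 -89.2] rz 0.0
side green 304 [[22.1, 10.0, 12.7], [35.9, 21.7, 58.3], [44.5, 23.9, 82.6]]
side rail 613 [[-47.5, -17.6, 57.9], [-21.1, 6.7, 61.3], [14.3, 20.8, 63.6]]
scene green 420 [[21.6, -20.3, 20.9], [30.5, -4.0, 83.5], [44.0, 21.7, 125.4]]
scene rail 336 [[-48.0, -19.5, 57.5], [-18.2, -1.2, 61.3], [14.5, 19.8, 64.4]]
```

Request:
{"op": "apply_moves", "data": {
  "commands": [
    [1,[0,0,1],[0,0,0]],
    [1,[0,0,1],[0,0,0]],
    [1,[0,0,0],[0,0,0]],
    [1,[0,0,0],[0,0,0]],
    [0,[0,0,0],[0,0,0]],
    [0,[0,0,0],[0,0,0]],
    [0,[0,0,0],[0,0,0]],
    [0,[0,0,0],[0,0,0]],
    [0,[0,0,0],[0,0,0]],
    [0,[0,0,0],[0,0,0]],
    [0,[0.5,0,-10],[0,0,0]],
    [0,[1,0,-20],[0,0,0]],
    [0,[1,0,-30],[0,0,0]],
    [0,[1,0,-30],[0,0,0]],
    [0,[1,0,-30],[0,0,0]],
    [0,[0,0,0],[0,0,0]]
  ]
}}

```text
time: 19.55
position: [599.7, 173.5, 231.1]
orientation: [0.411, -3.072, 0.008]
force: [0.4, -0.4, 0.0]
opening: 88.3
finger_force: 0.0
```

```bash
python3 c.py b; python3 - <<'E'
import cv2,numpy as np
a=cv2.imread('pics/side_b.png');b=cv2.imread('pics/scene_b.png')
h=360;cv2.imwrite('pics/v7.png',np.hstack([a[:h],b[:h]])[:, :800])
E
```

```text
t 19.55 pos [599.7 173.5 231.1] yaw 105.2 tilt 2.42 F [ 0.4 -0.4  0. ] op 88.3
q [-0.38  0.54  0.04  1.6  -0.03  1.04  1.51] shift [ 3.5  0.  31.1] rz 0.0
side green 867 [[21.0, -16.5, 18.6], [37.6, 17.0, 85.4], [50.1, 23.0, 123.0]]
side rail 748 [[-47.8, -17.8, 57.5], [-16.1, 3.5, 61.3], [14.7, 20.8, 63.7]]
scene green 475 [[21.4, -20.3, 20.6], [31.3, -8.3, 84.9], [45.2, 18.7, 123.5]]
scene rail 337 [[-49.0, -20.1, 57.9], [-18.9, -1.5, 61.5], [14.0, 19.0, 64.1]]
```

View pics/v7.png

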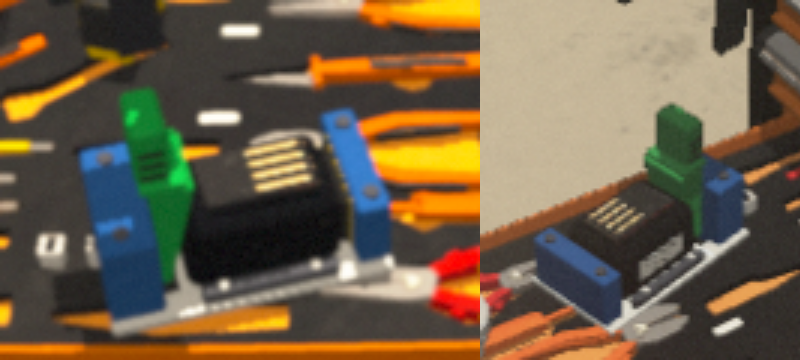

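Wedge stays jammed upright between battery and anvil ((155,190) left crop, top at z≈123, so its point is ~9 mm up). The gripper is clear, so I'm handing in.

```bash
python3 -c "
from bench import job; print(job.sign_off())"
```

```text
the job is handed in; nothing more can be done
None
```

The job is handed in at about 20 s on the robot's clock (no verdict was returned): the battery stands in the bay, and the green wedge is jammed in the gap with its point about 9 mm up, after a push of at least 22 N; it held when released, though pad squeeze (about 1.6 mm) is only inferred from wedge depth.

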